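# Latch the blue desiccator cabinet

### The arm

A 7-joint arm with a two-finger parallel gripper is mounted at the origin on the work surface. World frame = base frame: x ahead of the robot, y to its left, z up, the work surface at z = 0. Lengths are in m, angles in rad, forces in N, time in s.
With the tool pointing down it reaches from about 0.4 to 0.875 m from the base axis. Payload 19.3 kg.
Tool frame: the origin (TCP) lies at the very end of the fingers, on their centre line; the grasp point (between the pads) lies 19 mm behind it; z points along the fingers, y is the line along which they close (so a half turn about z gives the same grasp; the last joint's range is limited). The gripper opens to 85 mm and grips with 20 to 120 N. Pads are 22 mm wide; open, the fingers measure 114 mm over their backs; the gripper's body (76 mm by 85 mm) begins 54 mm behind the grasp point. The pads swing forward as they close: fully open they stand 13 mm farther back than shut.
Start: joints at [1.16, 0.521, -0.036, 1.599, 0.021, 1.021, -0.113], TCP at [0.209, -0.589, 0.231] pointing down, gripper open.
Joint ranges: [-2.91, 2.91], [-0.3, 2.13], [-1.5, 1.42], [0.17, 2.43], [-1.26, 4.41], [0.16, 1.93], [-2.52, 2.52]. Speed limits (rad/s): [1.89, 1.89, 2.39, 2.39, 3.01, 3.01, 3.01].

### API

Orientations are given as [roll, pitch, yaw] about the fixed x, y, z axes, in that order (R = Rz(yaw) Ry(pitch) Rx(roll)).
In Python, from workcell import bot gives the robot as it stands.
- The arm moves only by the tool carry_out, never from a script. Its argument "rows" is a list that holds one entry, the list of rows, each a list of 4 numbers: the shift along the tool's x, y, z in m, then the turn about the tool's z in degrees. In form: [[[x, y, z, twist], ...]]. A call has 1 to 12 rows; each row is the pose to reach, as a shift and turn from the pose commanded when the call began, along the tool's axes at that moment; what a row does not reach only later rows make up. A row lasts 1/12 s, in which the tool goes at most 41.7 mm and 7.16 degrees, less where a joint would pass 70% of its speed; a pose out of reach is approached as far as the arm can. A call with a gripper value outside its range is refused whole. "grip" is the finger opening in m, from 0 to 0.0854, set as the call begins (left out, the last holds). The fingers move at their own pace and stop on an object; "grip_force" is the grip in N (left out, the last holds). Time passes only in rows, so rows that repeat a pose let the fingers close. It gives the time, the measured TCP pose, the force, the opening and the grip force at its end, in the units of the state.
- bot.observe(): the state, without advancing time (a new reading comes with each control period).
- bot.grab_frame(name): name is "scene" or "top"; returns a dict with "pixels" (384x512x3 uint8, red, green, blue), "K" (3x3 intrinsics, pixels), "pose" (4x4, takes a point from camera to world coordinates). Camera axes: x right, y down, z forward; pixel columns grow to the right and rows downward; lengths in m; the calibration is good to about 2 mm. A picture is of the moment at which its call begins. There is no depth.
- bot.job_done(): hands the job in; it is judged then, once.
Trained networks look in a picture, given as the dict that the camera call returned (one of the last four; its "shot" number tells which), for a name from the list of things; names that differ only in an ending like _2 or _b are one class to them, and where a whole thing is asked for, a point or a joint stands for the part that bears it (a point fixed in the world has none). Each returns a list of dicts, best first, with "conf" (0 to 1); they miss things now and then, are a little off and sometimes report something else, mostly with a low value. They report only what shows in the picture. A call takes as long as a camera call.
- bot.look_for(picture, label): "position" ([column, row] in pixels, amid what is visible of it).
- bot.regions_of(picture, label): "region" (384x512 bool, what is visible of it) and "position" ([column, row] in pixels, amid what is visible of it).
- bot.spot_point(picture, label): "position" ([column, row] in pixels: a listed point, or the origin of a listed thing).
The state is a dict: "clock": time; "qpos": joint angles; "qd": joint speeds; "joint_efforts": joint torques, N m; "position": TCP position; "tool_rot": TCP orientation; "force": force on the tool from outside, world axes, zero at the start; "moment": the same for the moment, N m; "grip_width": finger opening in m; "finger_force": force on a finger pad.
Only numpy, scipy, OpenCV 4.12 (cv2) and the standard library are available. Lean on these libraries where they do the work, as an engineer would, in place of code of your own. Each camera call takes 0.05 s, during which the arm holds its last target. There are 200 camera calls.

### The job

Two small see-through desiccator cabinets stand open on the lab bench. Push the door of the blue cabinet fully shut so that its sprung latch snaps in behind the strike and the door stays shut by itself. Leave the door of the white cabinet ajar just as it is.

Things in the scene. Friction and masses are not known exactly. Their poses are not given: they have to be found in the camera images.
- blue_door (a joint): Angle (rad) of the blue door: 0 shut at its stop, positive open towards the robot; starts at 0.45 to 0.95, stays where left. Blue panel 186 wide, 14 thick, 12 to 178 mm above the bench; vertical hinge at its left edge seen from the robot. It fronts a fixed clear-walled blue-framed cabinet 180 deep, 220 wide, 180 mm high. Turns freely; from 0.12 rad on, the latch takes 4 to 8 N (over 15 N in jolts above 30 mm/s), past it the stop is rigid.
- blue_latch (a joint): Travel (m) of the brass spring latch that sticks 10 mm out of the blue door's free edge, 130 mm above the bench, bevelled on the side that leads in closing: 0 sprung out, positive pushed into the door. It rides about 7 mm back over the fixed steel strike and snaps out to 0 once the door is shut, then holds it with about 2 mm of play.
- blue_push (a point): Centre of the black push plate (50 x 40 mm, flat) on the blue door's face towards the robot, 152 mm above the bench, 26 mm below the door's top, 36 mm from its free edge. Frame turns with the door: x into the door, square to its face (the way to push), y along it to the hinge, z up. The vertical hinge axis passes 150 mm along +y and 8 mm along +x from here.
- white_push (a point): The same point with the same axes on the bystander: a like cabinet with white frame and white door, also ajar, whose door must stay as it is. The two stand side by side in either order, 260 to 420 mm apart between centres.

How it is judged:
At the end, for the whole second after the job is handed in: The blue door is shut to within 0.03 rad (about 5 mm at its free edge) with its latch sprung out again to within 3 mm, behind the strike; the white door's push plate is within 20 mm of where it started (value of joint blue_door below 0.03 rad and value of joint blue_latch below 0.003 m and distance of white_push from where it was at the start of the episode below 0.02 m); the robot touches nothing.
It fails at once if the white cabinet's door was moved by more than 20 mm (distance of white_push from where it was at the start of the episode above 0.02 m).
It also fails if it takes over 32 s, if anything falls off the work surface, if the arm or the gripper's body presses on something with over 40 N, if the wrist force passes 120 N, or if a joint passes its speed limit or range.

## Working session

There is one attempt and no reset: what is moved stays moved. The work goes in short steps, Python scripts to look and compute and a tool call to move; the robot and the scene stay as the last step left them, time stands still between calls to the robot, and variables do not carry over. Pictures are saved under pics/ and viewed, at most 10 in all, crops included, and the job is handed in when it is done.

Besides the shell and the picture viewer there is one more tool, called after ">>>" as name([rows], argument=value, ...), one row to a line, values as JSON. carry_out: Moves the arm, as the interface text tells. Its arguments: {"type":"object","properties":{"rows":{"type":"array","items":{"type":"array","items":{"type":"array","items":{"type":"number"}}}},"grip":{"type":"number"},"grip_force":{"type":"number"}},"required":["rows"]}

```bash
mkdir -p pics
cat > h.py <<'E'
import numpy as np, cv2
from workcell import bot
def proj(f,P):
    T=np.linalg.inv(f["pose"]);p=T[:3,:3]@np.asarray(P,float)+T[:3,3];q=f["K"]@p;return q[:2]/q[2]
def ray(f,uv):
    d=f["pose"][:3,:3]@np.linalg.inv(f["K"])@np.array([uv[0],uv[1],1.]);return f["pose"][:3,3],d/np.linalg.norm(d)
def atz(f,uv,z):
    o,d=ray(f,uv);return o+d*(z-o[2])/d[2]
E
python3 - <<'E'
from h import *
s=bot.observe();print({k:np.round(v,3).tolist() for k,v in s.items()})
fs=[bot.grab_frame(n) for n in("scene","top")]
for n,f in zip(("scene","top"),fs):
    print(n,np.round(f["pose"][:3,3],2))
    for l in("blue_push","white_push"):
        for r in bot.spot_point(f,l)[:3]: print(l,np.round(r["position"],1),round(r["conf"],2),atz(f,r["position"],.152).round(3))
    for r in bot.look_for(f,"blue_latch")[:2]: print("latch",np.round(r["position"],1),round(r["conf"],2),atz(f,r["position"],.13).round(3))
im=np.hstack([f["pixels"] for f in fs])
cv2.imwrite("pics/a.png",cv2.resize(im[:,:,::-1],(800,300),interpolation=cv2.INTER_AREA))
cv2.imwrite("pics/top.png",cv2.resize(fs[1]["pixels"][:,:,::-1],(800,600)))
E
```

```text
{'clock': 0.0, 'qpos': [1.16, 0.522, -0.036, 1.6, 0.021, 1.021, -0.113], 'qd': [-0.0, 0.0, 0.001, 0.001, 0.001, -0.0, 0.0], 'joint_efforts': [-0.003, -92.711, 1.978, -36.994, 0.018, 0.008, 0.0], 'position': [0.209, -0.589, 0.231], 'tool_rot': [-3.14, 0.0, 0.341], 'force': [0.314, -0.847, 0.724], 'moment': [0.056, -0.029, 0.011], 'finger_force': 0.0, 'grip_width': 0.086}
scene [1.19 0.24 0.75]
blue_push [327.3 185.3] 0.8 [0.523 0.157 0.152]
white_push [191.6 147.9] 0.76 [ 0.518 -0.212  0.152]
top [0.39 0.   1.09]
blue_push [192.7 243.5] 0.94 [0.515 0.15  0.152]
white_push [348.5 228.4] 0.66 [ 0.517 -0.209  0.152]
```

View pics/top.png

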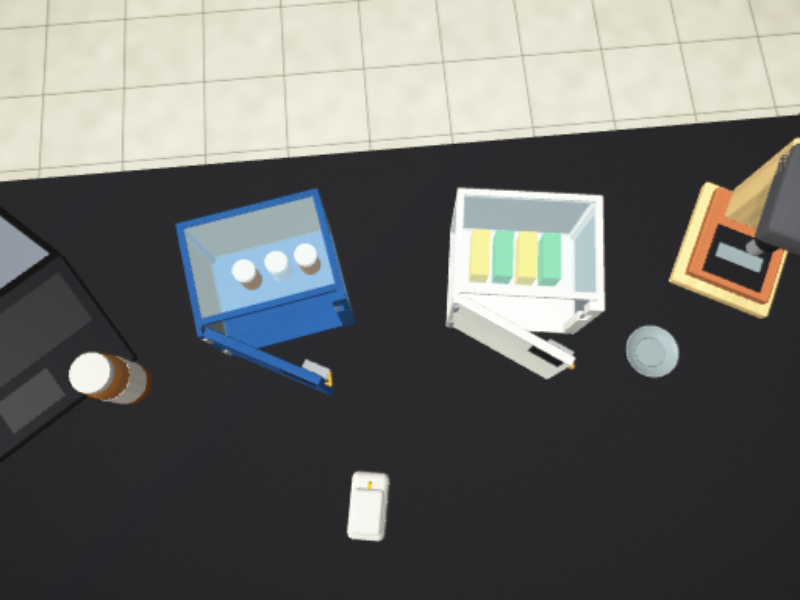

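View pics/a.png

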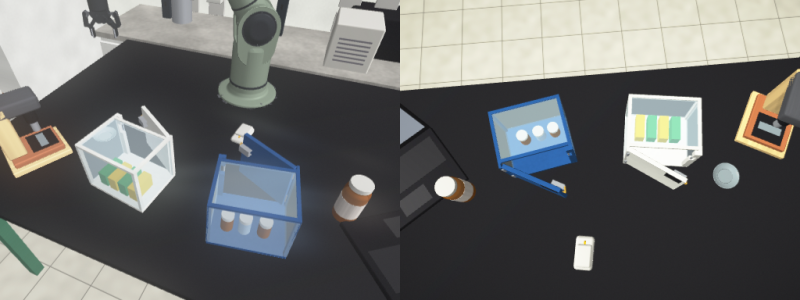

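The top view shows the blue cabinet on the left. Its door hinge is at about (205,328), the free edge at (330,388), and the front edge runs from (203,328) to (345,292). The white cabinet is on the right, with its free edge at (572,360). There are no obstacles in front of the blue door.

```bash
cat > g.py <<'E'
from h import *
f=bot.grab_frame("top")
def P(u,v,z): return atz(f,(u/1.5625,v/1.5625),z)[:2]
h=P(205,328,.178);e=P(330,389,.178);fl=P(198,336,.18);fr=P(345,292,.18);bl=P(178,226,.18);br=P(317,191,.18)
yaw=lambda a,b:np.arctan2(*( (b-a)[[0,1]]*[1,1] )[[0,1]]) 
dn=lambda a,b:np.degrees(np.arctan2((b-a)[0],-(b-a)[1]))  # normal yaw for edge left->right
for n,v in dict(h=h,e=e,fl=fl,fr=fr,bl=bl,br=br).items(): print(n,v.round(3))
print("door yaw",dn(h,e),"len",np.linalg.norm(e-h),"front",dn(fl,fr),"back",dn(bl,br), "backlen",np.linalg.norm(br-bl))
s=bot.observe();p=s["position"];y=s["tool_rot"][2]
c,sn=np.cos(y),np.sin(y)
tool=lambda w:np.array([c*(w[0]-p[0])+sn*(w[1]-p[1]), sn*(w[0]-p[0])-c*(w[1]-p[1])])
push=np.array([.517,.152]);a=np.radians(dn(h,e))
H=push+150e-3*np.array([-np.sin(a),np.cos(a)])+8e-3*np.array([np.cos(a),np.sin(a)])
print("hinge from push",H.round(3))
for w in([.40,-.25],[.42,.12],[.45,.14]): print(w,tool(w).round(3))
E
python3 g.py
```

```text
h [0.6   0.281]
e [0.496 0.105]
fl [0.589 0.29 ]
fr [0.635 0.075]
bl [0.76  0.318]
br [0.798 0.107]
door yaw -30.75691012960085 len 0.20392074375766808 front 12.091739691737464 back 9.995857565048393 backlen 0.21511132297671426
hinge from push [0.601 0.277]
[0.4, -0.25] [ 0.293 -0.256]
[0.42, 0.12] [ 0.436 -0.598]
[0.45, 0.14] [ 0.471 -0.607]
```

>>> carry_out([
  [[0,0,-0.03,0],[0,0,-0.06,0],[0,0,-0.09,0],[0,0,-0.1,0]],
], grip=0.0)

```text
clock: 0.78
position: [0.2093, -0.5901, 0.3357]
tool_rot: [3.137, -0.0, 0.341]
force: [-0.0, -0.2, 0.8]
grip_width: 0.0389
finger_force: 0.0
```

>>> carry_out([
  [[0.03,-0.026,0,0],[0.06,-0.052,0,0],[0.09,-0.078,0,0],[0.12,-0.104,0,0],[0.15,-0.13,0,0],[0.18,-0.156,0,0],[0.21,-0.182,0,0],[0.24,-0.208,0,0],[0.27,-0.235,0,0],[0.293,-0.256,0,0],[0.308,-0.29,0,0],[0.32,-0.32,0,0]],
])

```text
clock: 1.78
position: [0.4039, -0.1783, 0.3311]
tool_rot: [-3.141, -0.0, 0.342]
force: [1.7, 0.4, 0.7]
grip_width: 0.0
finger_force: 0.0
```

```bash
python3 g.py | tail -3
```

```text
[0.4, -0.25] [-0.03   0.071]
[0.42, 0.12] [ 0.114 -0.27 ]
[0.45, 0.14] [ 0.149 -0.279]
```

>>> carry_out([
  [[0.014,-0.034,0,1],[0.028,-0.068,0,2],[0.042,-0.1,0,3],[0.057,-0.135,0,4],[0.071,-0.17,0.02,5],[0.085,-0.205,0.05,6],[0.1,-0.24,0.08,7],[0.114,-0.27,0.11,8],[0.114,-0.27,0.145,8],[0.114,-0.27,0.175,8],[0.114,-0.27,0.193,8],[0.114,-0.27,0.193,8]],
])

```text
clock: 2.83
position: [0.4188, 0.1119, 0.1352]
tool_rot: [-3.141, 0.006, 0.202]
force: [-1.0, 0.6, -1.0]
grip_width: -0.0
finger_force: 0.0
```

Run:
```python
from h import *
s=bot.observe();print(s["position"].round(4) if hasattr(s["position"],"round") else s["position"],s["tool_rot"])
f=bot.grab_frame("top");cv2.imwrite("pics/b.png",cv2.resize(f["pixels"][100:330,60:360,::-1],(780,598)))
p=np.array(s["position"]);y=s["tool_rot"][2];c,sn=np.cos(y),np.sin(y)
H=np.array([.6,.278])
for yd in [-31,-20,-12,-6,0,4,6,8,10,11,11.5,12,13,14]:
    a=np.radians(yd);n=np.array([np.cos(a),np.sin(a)]);l=np.array([np.sin(a),-np.cos(a)])
    da=abs(np.radians(11.5)-a); off=8e-3+.011*np.cos(da)+.012*np.sin(da)
    w=H+.150*l-off*n; d=w-p[:2]
    print(yd,w.round(3),(c*d[0]+sn*d[1]).round(4),(sn*d[0]-c*d[1]).round(4))
```

```text
[0.4188 0.1119 0.1352] [-3.14142946  0.00565141  0.20240234]
-31 [0.502 0.162] 0.0916 -0.0323
-20 [0.526 0.145] 0.1122 -0.0109
-12 [0.546 0.136] 0.1299 0.002
-6 [0.562 0.131] 0.1445 0.01
0 [0.579 0.128] 0.16 0.0164
4 [0.59  0.127] 0.1708 0.0197
6 [0.596 0.127] 0.1763 0.021
8 [0.601 0.127] 0.1818 0.0222
10 [0.607 0.127] 0.1874 0.0231
11 [0.61  0.127] 0.1903 0.0235
11.5 [0.611 0.127] 0.1917 0.0237
12 [0.612 0.127] 0.1929 0.0238
13 [0.615 0.128] 0.1953 0.0241
14 [0.617 0.128] 0.1977 0.0244
```

View pics/b.png

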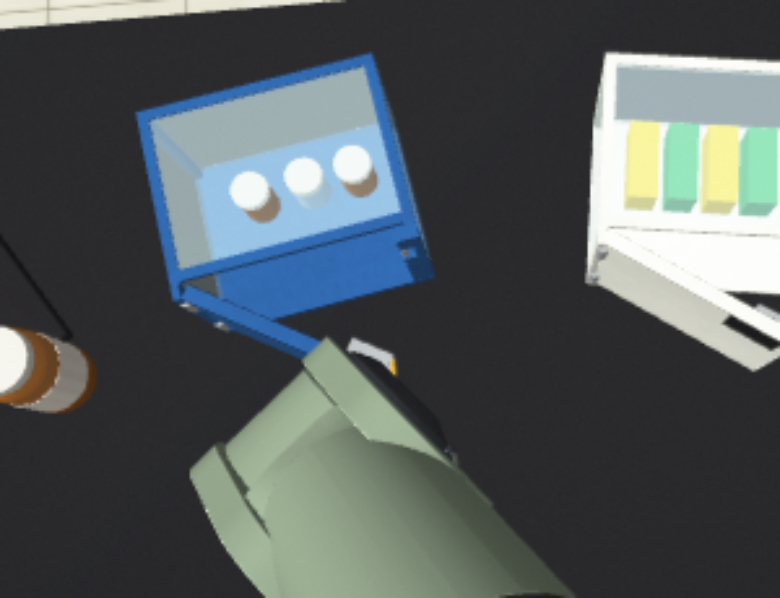

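The blue door is still open and the gripper is in front of its plate. I'll push along the arc.

>>> carry_out([
  [[0.02,-0.007,0,0],[0.045,-0.015,0,0],[0.065,-0.022,0,0],[0.08,-0.026,0,0],[0.088,-0.028,0,0],[0.094,-0.028,0,0],[0.1,-0.023,0,0],[0.106,-0.017,0,0],[0.112,-0.011,0,0],[0.118,-0.007,0,0],[0.124,-0.002,0,0],[0.13,0.002,0,0]],
])

```text
clock: 3.88
position: [0.5494, 0.1347, 0.1388]
tool_rot: [3.141, -0.001, 0.2]
force: [-0.5, 0.6, 8.1]
grip_width: -0.0001
finger_force: 0.1
```

>>> carry_out([
  [[0.005,0.003,0,0],[0.01,0.006,0,0],[0.015,0.008,0,0],[0.02,0.011,0,0],[0.025,0.013,0,0],[0.029,0.014,0,0],[0.032,0.015,0,0],[0.034,0.016,0,0],[0.034,0.016,0,0]],
])

```text
clock: 4.63
position: [0.5861, 0.1262, 0.1389]
tool_rot: [3.141, -0.001, 0.2]
force: [0.7, 0.9, 8.4]
grip_width: -0.0
finger_force: 0.3
```

Run:
```python
from h import *
s=bot.observe();print(s["position"],s["tool_rot"],s["force"])
f=bot.grab_frame("top");cv2.imwrite("pics/c.png",cv2.resize(f["pixels"][100:330,60:360,::-1],(780,598)))
```

```text
[0.58607991 0.12621006 0.13891813] [ 3.14138851e+00 -1.20211514e-03  2.00116937e-01] [0.7180161  0.90518965 8.40385865]
```

View pics/c.png

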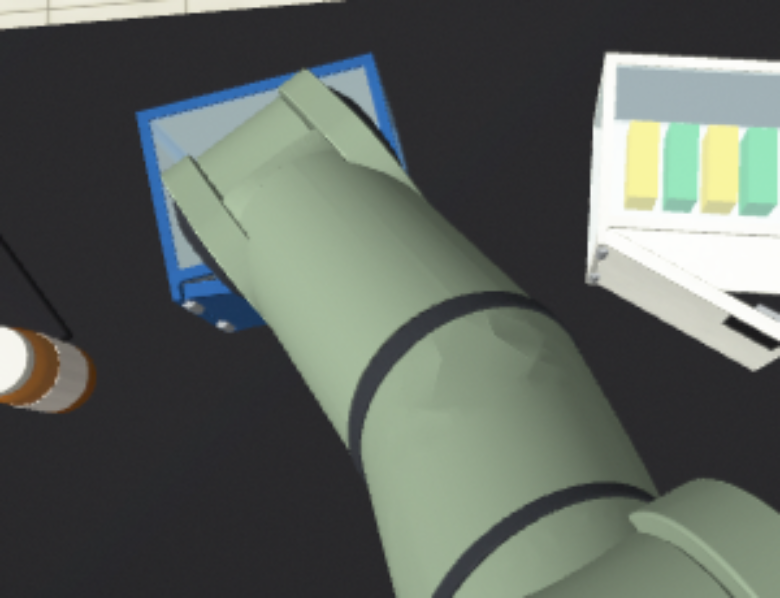

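Run:
```python
from h import *
f=bot.grab_frame("scene");cv2.imwrite("pics/d.png",cv2.resize(f["pixels"][110:300,230:430,::-1],(630,598)))
```

```text
(no output)
```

View pics/d.png

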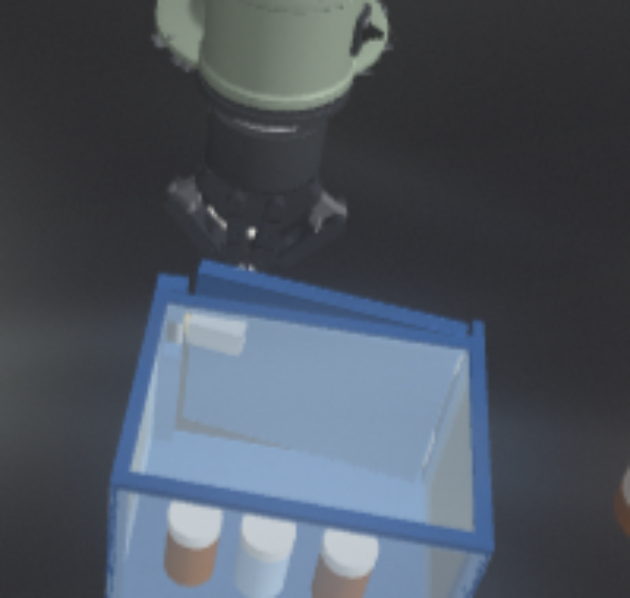

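The door is nearly shut and the gripper sits in front of it. The upward 8 N suggests light rubbing, so I'll raise the tool slightly and push on slowly.

>>> carry_out([
  [[0,0,-0.005,0],[0,0,-0.01,0],[0.0015,0,-0.01,0],[0.003,0.001,-0.01,0],[0.0045,0.001,-0.01,0],[0.006,0.002,-0.01,0],[0.0075,0.002,-0.01,0],[0.009,0.002,-0.01,0],[0.0105,0.003,-0.01,0],[0.012,0.003,-0.01,0]],
])

```text
clock: 5.57
position: [0.597, 0.1268, 0.148]
tool_rot: [-3.141, 0.001, 0.201]
force: [-6.3, -1.5, 2.1]
grip_width: 0.0
finger_force: 3.2
```

>>> carry_out([
  [[0.0015,0,0,0],[0.003,0,0,0],[0.0045,0.001,0,0],[0.006,0.001,0,0],[0.0075,0.001,0,0],[0.0075,0.001,0,0]],
])

```text
clock: 6.07
position: [0.6055, 0.1272, 0.1483]
tool_rot: [-3.142, -0.001, 0.201]
force: [0.7, -0.3, 0.1]
grip_width: 0.0
finger_force: 0.0
```

>>> carry_out([
  [[0.0015,0,0,0],[0.003,0,0,0],[0.0045,0,0,0],[0.0045,0,0,0]],
])

```text
clock: 6.4
position: [0.6073, 0.1274, 0.1481]
tool_rot: [3.141, 0.005, 0.201]
force: [-19.1, -5.0, 13.2]
grip_width: -0.0001
finger_force: 10.1
```

The tool is now on the rigid stop, with 20 N at zero speed. I'll retreat and check.

>>> carry_out([
  [[-0.005,0,0,0],[-0.02,0,0,0],[-0.04,0,0,0],[-0.06,0,0,0],[-0.09,0,0,0],[-0.12,0,-0.02,0],[-0.15,0.03,-0.05,0],[-0.17,0.06,-0.08,0],[-0.17,0.1,-0.1,0],[-0.17,0.14,-0.1,0],[-0.17,0.16,-0.1,0],[-0.17,0.16,-0.1,0]],
])

```text
clock: 7.4
position: [0.4756, -0.0692, 0.2492]
tool_rot: [3.139, -0.002, 0.194]
force: [-0.3, -0.7, -1.5]
grip_width: 0.0004
finger_force: 0.0
```

Run:
```python
from h import *
f=bot.grab_frame("top");g=bot.grab_frame("scene")
for l in("blue_push","white_push"):
    for r in bot.spot_point(f,l)[:1]: print(l,r["position"],r["conf"],atz(f,r["position"],.152))
cv2.imwrite("pics/e.png",np.hstack([cv2.resize(f["pixels"][110:240,100:230,::-1],(400,400)),cv2.resize(g["pixels"][160:290,250:380,::-1],(400,400))]))
```

```text
blue_push [198.5, 200.7] 0.64 [0.61389209 0.13112145 0.152     ]
```

View pics/e.png

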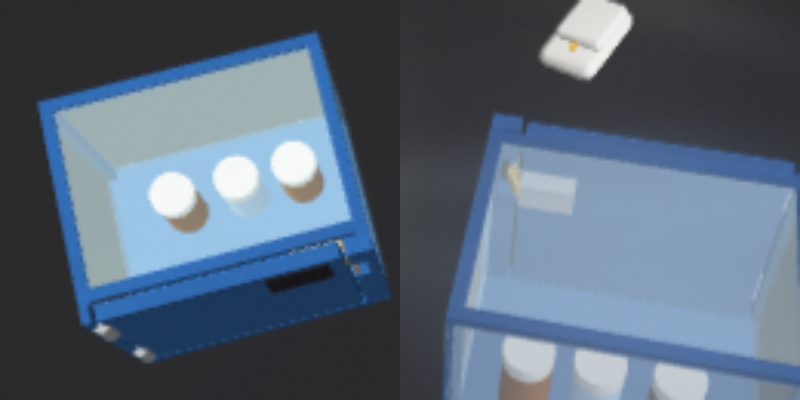

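The blue door is flush with its frame and parallel to it, and the brass latch shows sprung out past the free edge at (513,180). The arm is clear of everything.

```bash
python3 -c "
from workcell import bot
print(bot.job_done())"
```

```text
the job is handed in; nothing more can be done
None
```

The blue door is pushed shut and its latch looks sprung out behind the strike; I kept the arm clear of the white door but didn't re-measure it at the end, and the job is handed in (no verdict was returned).

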